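# Slide a tape ring along the fence into the corner stop of a labelling jig

### The job

Get the teal tape ring ready for labelling: with the fingertips, push it flat across the grey board until it rests against the aluminium fence on its own side of the yellow line, then slide it along the fence, keeping it against the fence, past the line and into the corner of the blue stop. Only push and drag it, never pick it up or tip it; leave it lying snug against both the fence and the end wall of the stop, and leave the glue stick, the wide tan tape roll and the green coasters where they are.

Things in the scene. Friction and masses are not known exactly. Their poses are not given: they have to be found in the camera images.
- tape_ring: roll of narrow teal tape lying flat on the board: a ring 60 mm in outer diameter, 15 mm high, with a clear hole 46 mm across right through it (the bare board shows inside); about 40 to 85 g. Origin at the centre of its underside, z up.
- label_jig: fixed grey board 220 (its x) x 340 (its y) mm, upper face 10 mm above the table; origin under its centre on the table; from the robot, x points roughly away, y roughly left. Aluminium fence along its whole far edge: inner face at x = +85, top 30 mm above the table; a ring against it has its centre at x = +55. Yellow line painted across at y = 0; the ring starts at y < 0, the stop is at y > 0.
- corner_stop: fixed blue L-shaped stop on the board, axes parallel to the board's, its y along the fence varies. Origin: the seat, on the board's face, of the centre of a ring touching fence and end wall. Fence face at x = +30 mm, end wall face at y = +30; near lip face at x = -38, from y = -14 to the wall; all 18 mm high. Pocket 68 mm wide, entered along the fence from -y. Clamp knob over the fence at (46, 38), 32 mm high.
- glue: white glue stick with an orange cap, 25 x 88 x 25 mm, lying on the near left part of the board; loose bystander, origin under its middle.
- clear_roll: wide tan tape roll, 96 mm in diameter and 45 mm high, lying on the table to the left of the board; loose bystander, origin under its centre.
- coaster_stack_4: green coasters, 97 x 96 x 17 mm, on the table to the near left; loose bystander, origin under its centre.
Things that resemble listed ones, but are neither listed nor needed, are in the scene too. There is more than one size of the tape_ring; the job needs the smallest.

How it is judged:
By the outcome, as a careful person would: the job done as asked, in the order asked, and still so for the second after the job is handed in, with the robot touching nothing.
It also fails if it takes over 42 s, if anything falls off the work surface, if the arm or the gripper's body presses on something with over 40 N, if the wrist force passes 120 N, or if a joint passes its speed limit or range.

### The arm

A 6-joint arm with a two-finger parallel gripper is mounted at the origin on a cart in front of the work surface, level with it; the furniture and walls round the work are solid. World frame = base frame: x ahead of the robot, y to its left, z up, the work surface at z = 0. Lengths are in m, angles in rad, forces in N, time in s.
With the tool pointing down it reaches from about 0.35 to 0.975 m from the base axis. Payload 4.9 kg.
Tool frame: the origin (TCP) lies midway between the tips of the shut fingers; the grasp point (between the pads) lies ctrl.tcp_to_grasp behind it (ctrl.tcp_to_grasp is the distance from the TCP to the grasp point, in m); z points along the fingers, y is the direction in which the jaws open and shut (so a half turn about z gives the same grasp; the last joint's range is limited). The gripper opens to 85 mm and grips with 20 to 120 N. Pads are 22 mm wide; open, the fingers measure 114 mm over their backs; the gripper's body (76 mm by 85 mm) begins 54 mm behind the grasp point. The pads swing forward as they close: fully open they stand 13 mm farther back than shut.
Start: joints at [-1.4, 0.053, 1.613, -0, 1.476, -0.119], TCP at [0.179, -0.599, 0.231] pointing down, gripper open.
Joint ranges: [-3.01, 3.01], [-1.01, 2.22], [0.06, 2.58], [-1.02, 4.17], [0.09, 2.62], [-3.14, 3.14]. Speed limits (rad/s): [2.57, 2.57, 3.14, 3.14, 3.14, 3.14].

### API

Orientations are given as a rotation vector (axis times angle).
In Python, from station import ctrl, get_image, calibration, finish_job, models gives the robot as it stands.
- The arm moves only by the shell command python3 -m creep 'ROWS' [FORCE]. ROWS is JSON, a list of rows, each a list of 7 numbers: the opening, from 0 (shut) to 1 (fully open), then the shift along the tool's x, y, z in m, then the turn, a rotation vector about the tool's x, y, z in degrees. A call has 1 to 20 rows; each row shifts and turns the commanded pose from where the row before left it, along the tool's axes as they then stand; what a row does not reach is not made up. A row lasts 1/10 s, in which the tool goes at most 50 mm and 8.59 degrees, less where a joint would pass 70% of its speed; a pose out of reach is approached as far as the arm can. A call with a gripper value outside its range is refused whole. The fingers move at their own pace and stop on an object; FORCE is the grip in N (left out, the last holds). Time passes only in rows, so rows that do not move let the fingers close. It gives the time, the measured TCP pose, the force and the opening at its end, in the units of the state.
- ctrl.get_obs(): the state, without advancing time (a new reading comes with each control period).
- get_image(name): name is "scene" or "top" or "wrist"; returns the picture (420x560x3 uint8, red, green, blue); there is no depth.
- calibration(name): a dict with "mtx" (3x3 intrinsics, pixels), "R" (3x3) and "t" (3): a world point X has camera coordinates R X + t. Camera axes: x right, y down, z forward; pixel columns grow to the right and rows downward; lengths in m; the calibration is good to about 2 mm. A picture is of the moment at which its call begins: read the wrist's pose just before it. calibration takes no time and is no camera call; for the wrist camera it gives the pose at the moment of the call.
- finish_job(): hands the job in, once; it reports no verdict.
Trained networks look in the newest picture that a camera, given by its name, has taken for a name from the list of things; names that differ only in an ending like _2 or _b are one class to them, and where a whole thing is asked for, a point or a joint stands for the part that bears it (a point fixed in the world has none). Each returns a list of dicts, best first, with "conf" (0 to 1); they miss things now and then, are a little off and sometimes report something else, mostly with a low value. They report only what shows in the picture. A call takes as long as a camera call. They do not tell look-alikes from the thing itself.
- models.search_frame(camera, name): "extent" ([left, top, right, bottom] in pixels, round what is visible of it).
The state is a dict: "t": time; "q": joint angles; "dq": joint speeds; "effort": joint torques, N m; "tool_pos": TCP position; "tool_rot": TCP orientation; "contact_force": force on the tool from outside, world axes, zero at the start; "wrist_torque": the same for the moment, N m; "opening": finger opening in m.
Only numpy, scipy, OpenCV 4.12 (cv2) and the standard library are available. Lean on these libraries where they do the work, as an engineer would, in place of code of your own. Each camera call takes 0.05 s, during which the arm holds its last target. There are 200 camera calls.

## Working session

There is one attempt and no reset: what is moved stays moved. The work goes in short steps, Python scripts to look and compute and a shell command to move; the robot and the scene stay as the last step left them, time stands still between calls to the robot, and variables do not carry over. Pictures are saved under pics/ and viewed, about 8 in all and at most 12, crops included, and the job is handed in when it is done.

```bash
mkdir -p pics; ls; cat > h.py <<'E'
import numpy as np,cv2
from station import ctrl,get_image,calibration,finish_job,models
def save(n,img,f=None):
    cv2.imwrite(f'pics/{n}.png',cv2.cvtColor(img,cv2.COLOR_RGB2BGR))
def ray(c,u,v,z):
    K,R,t=[np.array(c[k]) for k in('mtx','R','t')]
    o=-R.T@t; d=R.T@np.linalg.inv(K)@[u,v,1]
    return o+d*(z-o[2])/d[2]
def proj(c,X):
    K,R,t=[np.array(c[k]) for k in('mtx','R','t')]
    p=K@(R@np.array(X)+t); return p[:2]/p[2]
E
python3 - <<'E'
from h import *
for n in('top','scene'):
    im=get_image(n);save(n+'0',im);c=calibration(n)
    for o in('tape_ring','label_jig','corner_stop','glue','clear_roll'):
        for d in models.search_frame(n,o)[:4]:
            e=d['extent'];print(n,o,round(d['conf'],2),np.round(e),np.round(ray(c,(e[0]+e[2])/2,(e[1]+e[3])/2,.02),3))
o=ctrl.get_obs();print(o['t'],o['tool_pos'],o['tool_rot'],ctrl.tcp_to_grasp,o['opening'])
E
```

```text
pics
top tape_ring 0.91 [282. 255. 321. 296.] [0.333 0.112 0.02 ]
top tape_ring 0.86 [376. 146. 416. 186.] [ 0.583 -0.1    0.02 ]
top tape_ring 0.77 [301. 176. 329. 202.] [0.528 0.084 0.02 ]
top label_jig 0.63 [200. 130. 360. 244.] [0.532 0.163 0.02 ]
top corner_stop 0.62 [214. 138. 242. 188.] [0.584 0.281 0.02 ]
top glue 0.97 [235. 218. 276. 231.] [0.446 0.216 0.02 ]
top clear_roll 0.68 [123. 189. 167. 232.] [0.474 0.464 0.02 ]
scene tape_ring 0.94 [274. 163. 306. 178.] [ 0.562 -0.073  0.02 ]
scene tape_ring 0.63 [262. 184. 284. 199.] [0.527 0.088 0.02 ]
scene tape_ring 0.56 [317. 203. 353. 227.] [0.33  0.136 0.02 ]
scene label_jig 0.66 [186. 170. 319. 245.] [0.519 0.202 0.02 ]
scene corner_stop 0.74 [185. 204. 237. 231.] [0.574 0.296 0.02 ]
scene glue 0.73 [260. 207. 290. 229.] [0.445 0.222 0.02 ]
scene clear_roll 0.77 [176. 241. 226. 289.] [0.467 0.471 0.02 ]
scene clear_roll 0.31 [186. 169. 316. 246.] [0.523 0.203 0.02 ]
0.6 [ 0.17858856 -0.59893405  0.2313196 ] [3.10864601e+00 4.53628504e-01 9.39297186e-06] 0.0187 0.08553114482412419
```

View pics/top0.png

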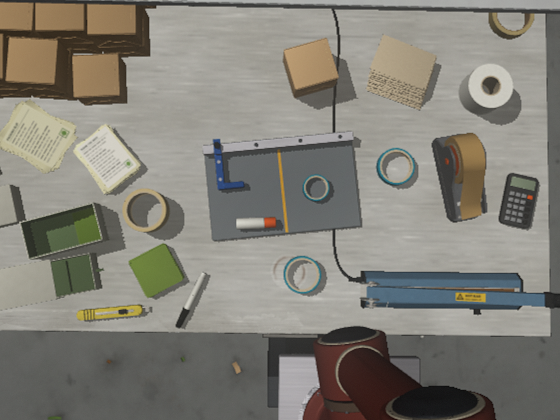

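View pics/scene0.png

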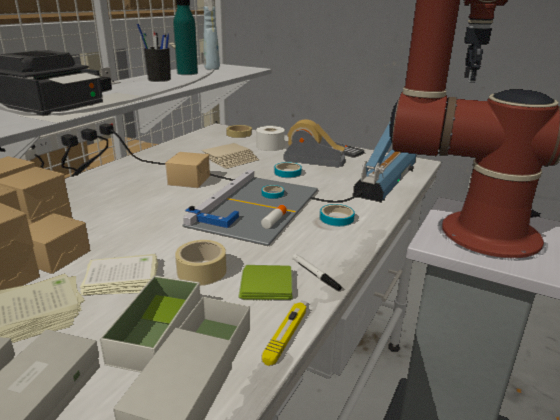

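The top view shows three teal rings: (316,188) on the board, about 28 px, and (397,166) and (302,275), each about 40 px and on the table. The smallest one, on the board to the right of the yellow line (y<0), is the target. I'll confirm that in an enlarged crop and measure the jig.

```bash
python3 - <<'E'
from h import *
im=get_image('top');c=calibration('top')
cr=im[120:250,195:370];save('crop1',cv2.resize(cr,None,fx=4.5,fy=4.5,interpolation=cv2.INTER_CUBIC))
print('px/m',abs(proj(c,[.53,.1,.01])-proj(c,[.53,.2,.01]))*10, np.round(-np.array(c['R']).T@c['t'],3))
hsv=cv2.cvtColor(im,cv2.COLOR_RGB2HSV)
def m(lo,hi,x0,y0,x1,y1):
    k=cv2.inRange(hsv,lo,hi);z=np.zeros_like(k);z[y0:y1,x0:x1]=k[y0:y1,x0:x1];return z
y=m((15,90,90),(35,255,255),270,140,300,240);p=np.argwhere(y)[:,::-1]
w=np.array([ray(c,u,v,.01)[:2] for u,v in p]);vx,vy,x0,y0=cv2.fitLine(w.astype(np.float32),cv2.DIST_L2,0,.01,.01).ravel()
print('yellow dir deg',np.degrees(np.arctan2(vy,vx)),x0,y0,len(p),w.min(0),w.max(0))
r=m((80,60,40),(100,255,255),295,168,335,208);p=np.argwhere(r)[:,::-1]
(e,s,a)=cv2.minAreaRect(p.astype(np.float32));print('ring',e,s,ray(c,*e,.022))
E
```

```text
px/m [439.34542475   6.89701648] [0.404 0.195 1.225]
yellow dir deg 6.5490046 0.5244032 0.15751182 273 [0.4304323  0.14562636] [0.61738031 0.17083809]
ring (315.5000305175781, 187.50001525878906) (26.870054244995117, 26.870058059692383) [0.53140228 0.08309532 0.022     ]
```

View pics/crop1.png

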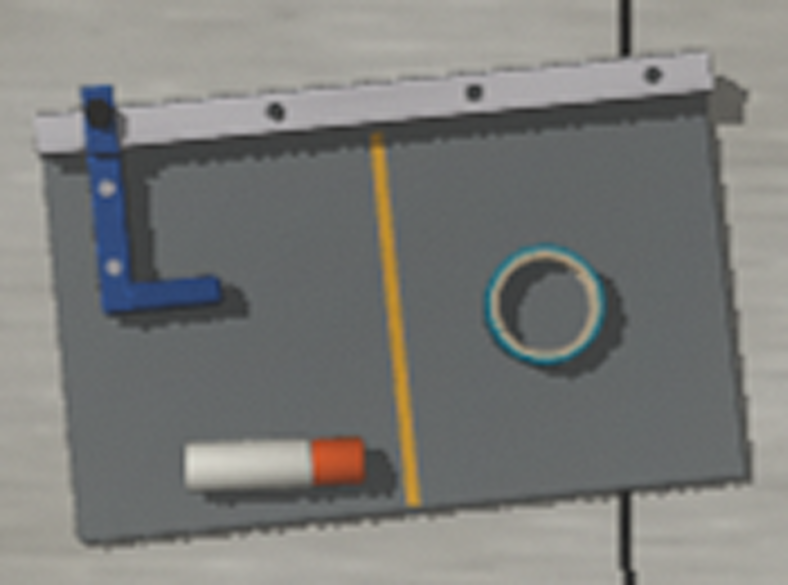

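The crop shows one small ring at crop (545,304), about 27 px or 60 mm across, to the right of the yellow line. It is the smallest, so it's the target. The stop is the blue L at crop (90–220, 90–310). Moving above the ring with the fingers shut, and computing the jig frame.

```bash
python3 -m creep '[[0,0.0295,-0.0307,0,0,0,0],[0,0.0295,-0.0307,0,0,0,0],[0,0.0295,-0.0307,0,0,0,0],[0,0.0295,-0.0307,0,0,0,0],[0,0.0295,-0.0307,0,0,0,0],[0,0.0295,-0.0307,0,0,0,0],[0,0.0295,-0.0307,0,0,0,0],[0,0.0295,-0.0307,0,0,0,0],[0,0.0295,-0.0307,0,0,0,0],[0,0.0295,-0.0307,0,0,0,0],[0,0.0295,-0.0307,0,0,0,0],[0,0.0295,-0.0307,0,0,0,0],[0,0.0295,-0.0307,0,0,0,0],[0,0.0295,-0.0307,0,0,0,0],[0,0.0295,-0.0307,0,0,0,0],[0,0.0295,-0.0307,0,0,0,0],[0,0.0295,-0.0307,0,0,0,0],[0,0.0295,-0.0307,0,0,0,0],[0,0,0,0,0,0,5],[0,0,0,0,0,0,5]]' 30
python3 - <<'E'
from h import *
c=calibration('top')
P=lambda u,v,z:ray(c,195+(u+.5)/4.5-.5,120+(v+.5)/4.5-.5,z)[:2]
pts={'fenceIn':[P(40,152,.03),P(712,90,.03)],'near':[P(85,543,.01),P(745,482,.01)],'yellow':[P(377,140,.01),P(412,503,.01)],'wallface':[P(122,160,.028),P(130,280,.028)],'ring':[P(545,304,.022)]}
for k,v in pts.items():
    print(k,np.round(v,4), np.round(np.degrees(np.arctan2(*(v[1]-v[0])[::-1])),2) if len(v)>1 else '')
im=get_image('wrist');save('w1',im)
o=ctrl.get_obs();print(o['t'],o['tool_pos'],o['tool_rot'],o['opening'],o['contact_force'])
print(models.search_frame('wrist','tape_ring'))
E
```

```text
t: 2.65
tool_pos: [0.5298, 0.0838, 0.2312]
tool_rot: [3.136, 0.18, -0.001]
contact_force: [0.1, -0.0, 0.3]
opening: -0.0004
fenceIn [[6.033e-01 3.358e-01]
 [6.403e-01 6.000e-04]] -83.71
near [[ 0.4094  0.3113]
 [ 0.4448 -0.0204]] -83.9
yellow [[0.6157 0.1676]
 [0.4318 0.1475]] -173.76
wallface [[0.6003 0.2951]
 [0.5403 0.29  ]] -175.09
ring [[0.5322 0.0826]] 
2.7 [0.52969594 0.0832409  0.231202  ] [ 3.13670458e+00  1.74500903e-01 -4.55886475e-04] 0.0003450369016245514 [-0.0065376  -0.78665224 -0.34571081]
[{'extent': [207.8, 284.4, 244.9, 307.0], 'conf': 0.84}, {'extent': [249.2, 137.5, 310.4, 196.6], 'conf': 0.65}]
```

View pics/w1.png

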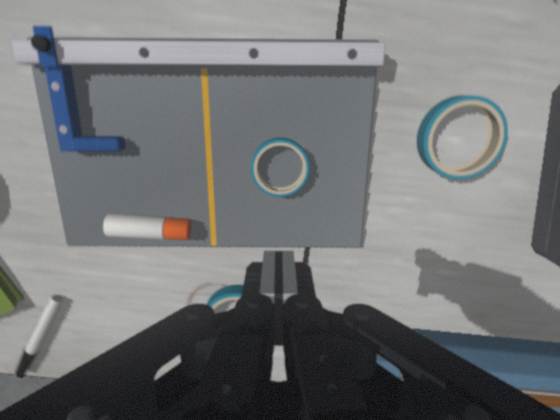

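The wrist view shows the ring at (280,167), the fence along v≈65, and the stop at the upper left. Checking the ring's position from this second view.

```bash
python3 - <<'E'
from h import *
c=calibration('wrist');im=cv2.cvtColor(cv2.imread('pics/w1.png'),cv2.COLOR_BGR2RGB)
P=lambda u,v,z:np.round(ray(c,u,v,z)[:2],4)
print('ring',P(279.8,167,.0225),'fenceInTop',P(60,66,.03),P(380,66,.03),'yellow',P(206,80,.01),P(213,240,.01),'wall',P(74,100,.028))
print('TCP axis px at z .025',proj(c,[*ctrl.get_obs()['tool_pos'][:2],.025]))
h=cv2.cvtColor(im,cv2.COLOR_RGB2HSV);k=cv2.inRange(h,(80,80,40),(100,255,255));z=np.zeros_like(k);z[130:205,240:320]=k[130:205,240:320]
p=np.argwhere(z)[:,::-1];print(p.min(0),p.max(0),P(*(p.min(0)+p.max(0))/2,.0225))
E
```

```text
ring [0.5308 0.0802] fenceInTop [0.603  0.2932] [ 6.376e-01 -2.000e-04] yellow [0.6066 0.1627] [0.435  0.1454] wall [0.5737 0.2834]
TCP axis px at z .025 [277.09751121 168.38788008]
[251 138] [309 196] [0.5308 0.08  ]
```

```bash
python3 -m creep '[[0,0.0013,0.002,0.03,0,0,0],[0,0,0,0.04,0,0,0],[0,0,0,0.04,0,0,0],[0,0,0,0.04,0,0,0],[0,0,0,0.03,0,0,0],[0,0,0,0.01,0,0,0],[0,0,0,0,0,0,0]]'
python3 - <<'E'
from h import *
c=calibration('wrist');im=get_image('wrist');o=ctrl.get_obs();p=o['tool_pos'];print(o['t'],p,o['contact_force'])
print('tcp px at ring top',proj(c,[*p[:2],.025]),proj(c,p))
v=im[150:420,130:430];save('w2',cv2.resize(v,None,fx=2,fy=2))
E
```

```text
t: 3.45
tool_pos: [0.5299, 0.0803, 0.0399]
tool_rot: [-3.136, -0.182, 0.005]
contact_force: [-0.3, -0.3, 0.6]
opening: -0.0001
3.5 [0.5314312  0.0803562  0.04187892] [0.14715742 0.35827096 0.93034543]
tcp px at ring top [276.15921886 248.71019438] [275.93831942 265.15511278]
```

View pics/w2.png

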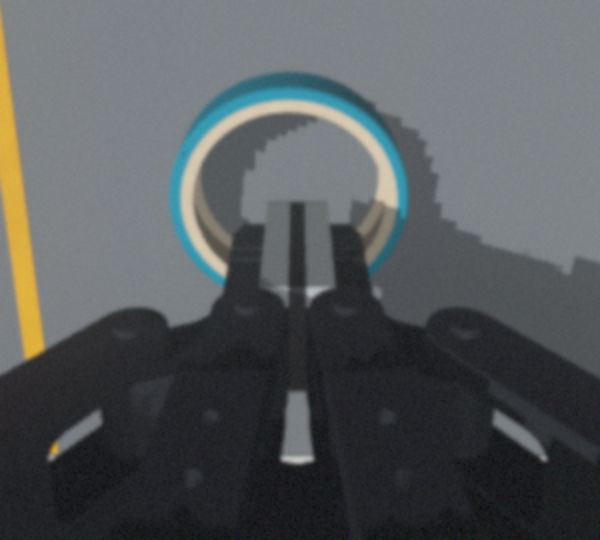

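The ring is at crop (289,198), with its hole spanning crop 195–380. The shut fingers are centred over it. Lowering them into the hole, clear of the board.

```bash
python3 -m creep '[[0,0,0,0.010,0,0,0],[0,0,0,0.010,0,0,0],[0,0,0,0.007,0,0,0],[0,0,0,0,0,0,0]]'; python3 - <<'E'
from h import *
for i in range(3):
    o=ctrl.get_obs();print(o['t'],o['tool_pos'].round(4) if hasattr(o['tool_pos'],'round') else o['tool_pos'],o['contact_force']);get_image('top')
E
```

```text
t: 3.9
tool_pos: [0.5301, 0.0806, 0.0131]
tool_rot: [-3.136, -0.181, 0.003]
contact_force: [-0.9, -0.3, 0.8]
opening: 0.0
3.9 [0.5301 0.0806 0.0131] [-0.91191875 -0.34971291  0.7881983 ]
3.95 [0.5305 0.0805 0.0137] [-0.03589475 -0.25379203  0.27434553]
4.0 [0.5309 0.0806 0.0141] [0.16581571 0.37786655 0.63962919]
```

```bash
python3 -m creep '[[0,0.004,0,0,0,0,0],[0,0.006,0,0,0,0,0],[0,0.006,0,0,0,0,0],[0,0.006,0,0,0,0,0],[0,0.006,0,0,0,0,0],[0,0.006,0,0,0,0,0],[0,0.006,0,0,0,0,0],[0,0.006,0,0,0,0,0],[0,0.006,0,0,0,0,0],[0,0.006,0,0,0,0,0],[0,0.004,0,0,0,0,0],[0,0.002,0,0,0,0,0],[0,0,0,0,0,0,0]]'; python3 - <<'E'
from h import *
im=get_image('top');c=calibration('top');save('t2',cv2.resize(im[120:250,195:370],None,fx=4.5,fy=4.5,interpolation=cv2.INTER_CUBIC))
o=ctrl.get_obs();print(o['tool_pos'],o['contact_force'])
w=get_image('wrist');save('w3',w)
a=cv2.resize(im[120:250,195:370],(560,416));save('both',np.vstack([a,w])[:, :])
E
```

```text
t: 5.35
tool_pos: [0.5949, 0.0879, 0.0143]
tool_rot: [-3.136, -0.181, -0.0]
contact_force: [0.3, -0.1, 0.6]
opening: -0.0001
[0.5947081  0.08792093 0.01425792] [-0.27732934  0.92429805 -0.40630891]
```

View pics/w3.png

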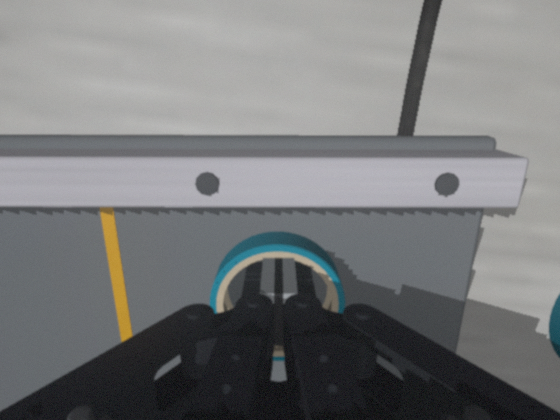

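The wrist view shows the ring (centre about (278,300)) being dragged by the fingers in its hole. A gap to the fence (v≈207) remains. Closing it gently.

```bash
python3 -m creep '[[0,0.003,0,0,0,0,0],[0,0.003,0,0,0,0,0],[0,0.002,0,0,0,0,0],[0,0.002,0,0,0,0,0],[0,0,0,0,0,0,0]]'; python3 -m creep '[[0,0.001,0,0,0,0,0],[0,0.001,0,0,0,0,0],[0,0,0,0,0,0,0]]'; python3 - <<'E'
from h import *
F=[];T=[]
for i in range(3):
    w=get_image('wrist');o=ctrl.get_obs();F.append(o['contact_force']);T.append(o['tool_pos'])
print(np.mean(F,0),np.mean(T,0));save('w4',w)
E
```

```text
t: 5.95
tool_pos: [0.6049, 0.0891, 0.0144]
tool_rot: [3.136, 0.181, 0.001]
contact_force: [0.4, 0.1, -0.4]
opening: -0.0004
t: 6.25
tool_pos: [0.6067, 0.0893, 0.0143]
tool_rot: [-3.136, -0.181, -0.0]
contact_force: [-0.5, -1.1, -0.2]
opening: -0.0002
[-0.43552901 -0.15997427  0.06040335] [0.60662858 0.08928864 0.01433148]
```

```bash
for i in 1 2; do :; done; python3 -m creep '[[0,0.001,0,0,0,0,0],[0,0,0,0,0,0,0]]'|grep -E "pos|force"; python3 -m creep '[[0,0.001,0,0,0,0,0],[0,0,0,0,0,0,0]]'|grep -E "pos|force";python3 - <<'E'
from h import *
F=[]
for i in range(3):
    w=get_image('wrist');o=ctrl.get_obs();F.append(o['contact_force'])
print(np.mean(F,0),o['tool_pos'],o['t']);save('w5',w)
E
```

```text
tool_pos: [0.6076, 0.0894, 0.0143]
contact_force: [-0.4, 0.2, -0.1]
tool_pos: [0.6087, 0.0895, 0.0143]
contact_force: [-0.2, 0.4, -0.2]
[ 0.22315683 -0.19738644 -0.21100563] [0.60862841 0.08951715 0.01432161] 6.95
```

View pics/w5.png

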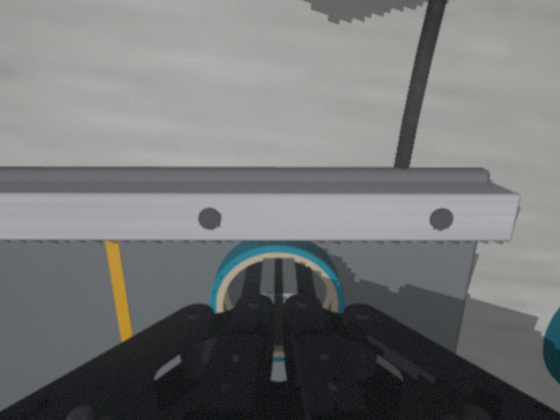

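```bash
python3 - <<'E'
from h import *
c=calibration('wrist')
print(np.round([ray(c,278,240.5,.03),ray(c,278,240.5,.01),ray(c,278,247,.025),ray(c,278,240,.01)],4))
im=cv2.cvtColor(cv2.imread('pics/w5.png'),cv2.COLOR_BGR2RGB);print(im[234:262:1,278].tolist())
E
```

```text
[[0.6285 0.0908 0.03  ]
 [0.6195 0.0898 0.01  ]
 [0.6233 0.0902 0.025 ]
 [0.6198 0.0898 0.01  ]]
[[168, 168, 173], [166, 166, 172], [166, 167, 173], [166, 166, 173], [158, 158, 164], [141, 143, 149], [107, 114, 122], [66, 88, 97], [51, 81, 92], [50, 80, 91], [49, 88, 98], [51, 103, 117], [46, 112, 130], [51, 119, 139], [54, 127, 145], [51, 124, 142], [52, 125, 143], [71, 129, 143], [117, 141, 144], [154, 156, 144], [170, 159, 142], [171, 159, 140], [164, 155, 137], [136, 128, 115], [90, 87, 78], [56, 56, 55], [47, 50, 50], [42, 40, 46]]
```

```bash
python3 -m creep '[[0,0.001,0,0,0,0,0],[0,0.001,0,0,0,0,0],[0,0,0,0,0,0,0]]'|grep -E "pos|force"; python3 -m creep '[[0,0.001,0,0,0,0,0],[0,0,0,0,0,0,0]]'|grep -E "pos|force";python3 -m creep '[[0,0.001,0,0,0,0,0],[0,0,0,0,0,0,0]]'|grep -E "pos|force"; python3 -m creep '[[0,0.001,0,0,0,0,0],[0,0,0,0,0,0,0]]'|grep -E "pos|force"
```

```text
tool_pos: [0.6107, 0.0898, 0.0143]
contact_force: [0.3, 0.6, -0.3]
tool_pos: [0.6117, 0.0899, 0.0143]
contact_force: [-0.7, -0.2, 0.2]
tool_pos: [0.6126, 0.09, 0.0143]
contact_force: [0.3, -0.5, 0.0]
tool_pos: [0.613, 0.09, 0.0142]
contact_force: [-2.7, -1.0, 1.4]
```

Contact with the fence at about 2.7 N. I'll look to verify, then back the fingers off 9 mm inside the hole. That way the push along the fence acts forward and slightly toward the fence.

```bash
python3 -m creep '[[0,0.0005,0,0,0,0,0],[0,0,0,0,0,0,0]]'|grep -E "pos|force"; python3 -m creep '[[0,-0.005,0,0,0,0,0],[0,-0.004,0,0,0,0,0],[0,0,-0.002,0,0,0,0],[0,0,-0.004,0,0,0,0],[0,0,-0.004,0,0,0,0],[0,0,-0.004,0,0,0,0],[0,0,-0.004,0,0,0,0],[0,0,0,0,0,0,0]]'
python3 - <<'E'
from h import *
w=get_image('wrist');save('w6',w);im=get_image('top')
o=ctrl.get_obs();print(o['t'],o['contact_force'])
a=cv2.resize(im[120:250,195:370],(390,290),interpolation=cv2.INTER_CUBIC);b=cv2.resize(w[150:420,60:460],(400,270));b=cv2.copyMakeBorder(b,0,20,0,0,0);save('c6',np.hstack([a,b]))
E
```

```text
tool_pos: [0.6132, 0.09, 0.0141]
contact_force: [-5.0, -1.0, 3.7]
t: 8.85
tool_pos: [0.603, 0.1076, 0.0143]
tool_rot: [-3.136, -0.182, -0.0]
contact_force: [-0.2, -0.7, 0.7]
opening: 0.0002
8.95 [-0.37292563 -1.42886048 -0.37467646]
```

View pics/c6.png

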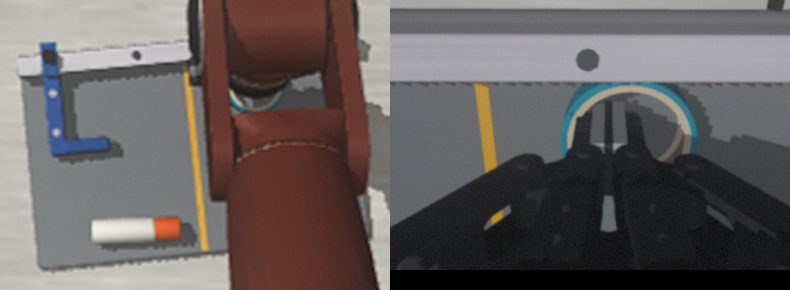

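The ring lies flat, touching the fence, still right of the yellow line. The fingers bear on the left inside of its hole. Sliding along the fence.

```bash
python3 -m creep '[[0,0,-0.003,0,0,0,0],[0,0,-0.004,0,0,0,0],[0,0,-0.004,0,0,0,0],[0,0,-0.004,0,0,0,0],[0,0,-0.004,0,0,0,0],[0,0,-0.004,0,0,0,0],[0,0,-0.004,0,0,0,0],[0,0,-0.004,0,0,0,0],[0,0,-0.004,0,0,0,0],[0,0,-0.003,0,0,0,0],[0,0,0,0,0,0,0]]'
python3 - <<'E'
from h import *
w=get_image('wrist');save('w7',w)
o=ctrl.get_obs();print(o['t'],o['contact_force'])
c=calibration('wrist');im=w
h=cv2.cvtColor(im,cv2.COLOR_RGB2HSV)
for u in (200,250,300,350): print(u,h[225:262:3,u,0:3].tolist()) if 0 else None
E
```

```text
t: 10.05
tool_pos: [0.5986, 0.1452, 0.0143]
tool_rot: [-3.136, -0.182, -0.0]
contact_force: [-0.4, 0.1, -0.4]
opening: -0.0002
10.1 [-0.38820109  0.22663377  0.16257459]
```

View pics/w7.png

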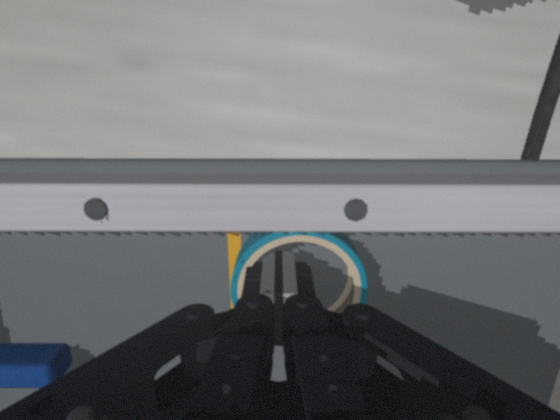

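The ring's rim (298,232) meets the fence edge (v≈234) and is just reaching the yellow line. Continuing.

```bash
python3 -m creep '[[0,0,-0.003,0,0,0,0],[0,0,-0.005,0,0,0,0],[0,0,-0.005,0,0,0,0],[0,0,-0.005,0,0,0,0],[0,0,-0.005,0,0,0,0],[0,0,-0.005,0,0,0,0],[0,0,-0.005,0,0,0,0],[0,0,-0.005,0,0,0,0],[0,0,-0.005,0,0,0,0],[0,0,-0.005,0,0,0,0],[0,0,-0.005,0,0,0,0],[0,0,-0.005,0,0,0,0],[0,0,-0.005,0,0,0,0],[0,0,-0.005,0,0,0,0],[0,0,-0.003,0,0,0,0],[0,0,0,0,0,0,0]]'
python3 - <<'E'
from h import *
w=get_image('wrist');save('w8',w)
o=ctrl.get_obs();print(o['t'],o['contact_force'])
c=calibration('wrist')
E
```

```text
t: 11.7
tool_pos: [0.5904, 0.2157, 0.0143]
tool_rot: [-3.136, -0.182, -0.0]
contact_force: [-0.2, 0.0, 0.2]
opening: -0.0003
11.75 [-0.06565963 -0.58594802 -0.27322453]
```

View pics/w8.png

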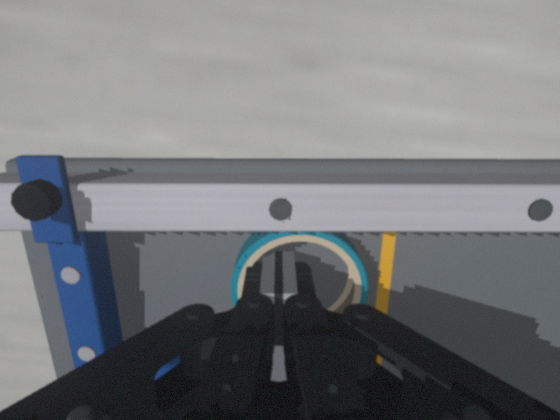

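The ring is past the line, still on the fence, about 55 mm from the end wall (face near u≈110). Going 46 mm more, then small steps.

```bash
python3 -m creep '[[0,0,-0.003,0,0,0,0],[0,0,-0.005,0,0,0,0],[0,0,-0.005,0,0,0,0],[0,0,-0.005,0,0,0,0],[0,0,-0.005,0,0,0,0],[0,0,-0.005,0,0,0,0],[0,0,-0.005,0,0,0,0],[0,0,-0.005,0,0,0,0],[0,0,-0.004,0,0,0,0],[0,0,-0.002,0,0,0,0],[0,0,-0.002,0,0,0,0],[0,0,0,0,0,0,0]]'|grep -E "pos|force"
python3 -m creep '[[0,0,-0.001,0,0,0,0],[0,0,-0.001,0,0,0,0],[0,0,-0.001,0,0,0,0],[0,0,0,0,0,0,0]]'|grep -E "pos|force"
python3 -m creep '[[0,0,-0.001,0,0,0,0],[0,0,-0.001,0,0,0,0],[0,0,0,0,0,0,0]]'|grep -E "pos|force"
python3 - <<'E'
from h import *
w=get_image('wrist');save('w9',w)
o=ctrl.get_obs();print(o['t'],o['contact_force'])
E
```

```text
tool_pos: [0.5852, 0.2612, 0.0144]
contact_force: [-0.3, 1.1, -0.2]
tool_pos: [0.5848, 0.264, 0.0143]
contact_force: [-0.1, -0.7, -1.2]
tool_pos: [0.5846, 0.2661, 0.0143]
contact_force: [-0.4, -0.6, 0.3]
13.7 [-0.00533166 -1.28841834 -0.12869416]
```

View pics/w9.png

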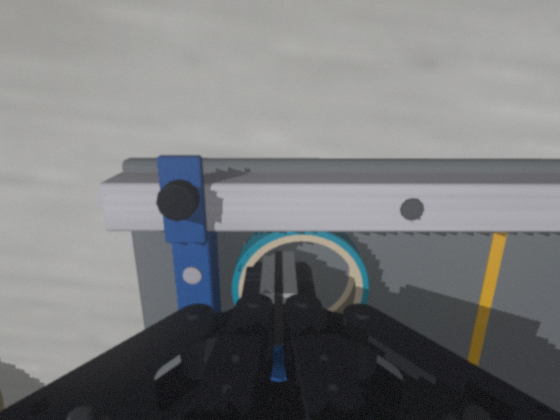

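The ring is in the pocket, on the fence, with roughly 5 mm left to the wall (blue edge u≈219, ring edge u≈233). Taking 1 mm steps and watching the force.

```bash
python3 -m creep '[[0,0,-0.001,0,0,0,0],[0,0,-0.001,0,0,0,0],[0,0,-0.001,0,0,0,0],[0,0,0,0,0,0,0]]'|grep -E "pos|force"
python3 -m creep '[[0,0,-0.001,0,0,0,0],[0,0,0,0,0,0,0]]'|grep -E "pos|force"
python3 -m creep '[[0,0,-0.001,0,0,0,0],[0,0,0,0,0,0,0]]'|grep -E "pos|force"
python3 -m creep '[[0,0,-0.001,0,0,0,0],[0,0,0,0,0,0,0]]'|grep -E "pos|force"
```

```text
tool_pos: [0.5842, 0.2691, 0.0143]
contact_force: [-0.3, -0.4, -0.6]
tool_pos: [0.5841, 0.27, 0.0143]
contact_force: [0.5, 0.5, 0.5]
tool_pos: [0.584, 0.271, 0.0143]
contact_force: [0.0, -0.3, -0.2]
tool_pos: [0.5839, 0.272, 0.0143]
contact_force: [-0.2, -0.6, -0.5]
```

```bash
python3 -m creep '[[0,0,-0.001,0,0,0,0],[0,0,0,0,0,0,0]]'|grep -E "pos|force"
python3 -m creep '[[0,0,-0.001,0,0,0,0],[0,0,0,0,0,0,0]]'|grep -E "pos|force"
python3 -m creep '[[0,0,-0.0005,0,0,0,0],[0,0,0,0,0,0,0]]'|grep -E "pos|force"
python3 - <<'E'
from h import *
w=get_image('wrist');save('w10',w);o=ctrl.get_obs();print(o['t'],o['contact_force'])
for v in (262,285):print(v,[(u,w[v,u].tolist()) for u in range(206,246,2)])
E
```

```text
tool_pos: [0.5838, 0.273, 0.0143]
contact_force: [0.4, -0.8, -0.2]
tool_pos: [0.5837, 0.2738, 0.0143]
contact_force: [-0.2, -0.5, 0.3]
tool_pos: [0.5836, 0.2741, 0.0143]
contact_force: [-0.0, -1.3, 0.6]
15.35 [-0.95988645 -1.62197923  0.08535273]
262 [(206, [54, 88, 138]), (208, [52, 85, 137]), (210, [52, 84, 136]), (212, [51, 84, 135]), (214, [57, 86, 138]), (216, [52, 84, 138]), (218, [53, 86, 137]), (220, [56, 85, 140]), (222, [52, 85, 136]), (224, [52, 86, 137]), (226, [49, 84, 133]), (228, [47, 69, 111]), (230, [42, 57, 81]), (232, [36, 47, 65]), (234, [44, 55, 72]), (236, [54, 62, 72]), (238, [39, 70, 82]), (240, [40, 116, 135]), (242, [36, 122, 141]), (244, [50, 130, 150])]
285 [(206, [51, 82, 134]), (208, [53, 84, 134]), (210, [63, 88, 137]), (212, [59, 89, 134]), (214, [52, 82, 133]), (216, [47, 83, 135]), (218, [47, 81, 135]), (220, [50, 82, 135]), (222, [51, 82, 133]), (224, [50, 81, 134]), (226, [50, 84, 135]), (228, [46, 78, 126]), (230, [40, 61, 96]), (232, [30, 52, 69]), (234, [32, 94, 111]), (236, [39, 123, 145]), (238, [57, 125, 145]), (240, [146, 151, 143]), (242, [152, 146, 128]), (244, [63, 63, 60])]
```

```bash
python3 -m creep '[[0,0,-0.0005,0,0,0,0],[0,0,0,0,0,0,0]]'|grep -E "pos|force"
python3 -m creep '[[0,0.0005,-0.0005,0,0,0,0],[0,0,0,0,0,0,0]]'|grep -E "pos|force"
python3 -m creep '[[0,0.0005,-0.0005,0,0,0,0],[0,0,0,0,0,0,0]]'|grep -E "pos|force"
```

```text
tool_pos: [0.5836, 0.2744, 0.0142]
contact_force: [1.2, -3.1, -0.5]
tool_pos: [0.5838, 0.2746, 0.0141]
contact_force: [-1.0, -6.0, -0.3]
tool_pos: [0.5839, 0.2747, 0.014]
contact_force: [-1.0, -6.3, 1.0]
```

The wall contact is about 6 N but the fence component is only about 1 N. I'll shift the fingers to bear diagonally into the corner and seat the ring against both.

```bash
python3 -m creep '[[0,0,0.004,0,0,0,0],[0,0,0.004,0,0,0,0],[0,0.003,0,0,0,0,0],[0,0.003,0,0,0,0,0],[0,0,0,0,0,0,0]]'|grep -E "pos|force"
python3 -m creep '[[0,0.0005,-0.001,0,0,0,0],[0,0.0005,-0.001,0,0,0,0],[0,0,0,0,0,0,0]]'|grep -E "pos|force"
python3 -m creep '[[0,0.0005,-0.001,0,0,0,0],[0,0,0,0,0,0,0]]'|grep -E "pos|force"
```

```text
tool_pos: [0.5909, 0.2689, 0.0142]
contact_force: [-2.8, 0.2, 2.8]
tool_pos: [0.5911, 0.2694, 0.0142]
contact_force: [-5.3, -5.5, 4.9]
tool_pos: [0.5911, 0.2696, 0.0141]
contact_force: [-8.1, -9.9, 7.1]
```

The ring is seated: the fence and the wall push back about 8 and 10 N. Recentring in the hole, lifting straight up, then clearing the view.

```bash
python3 -m creep '[[0,-0.003,0.002,0,0,0,0],[0,-0.004,0.002,0,0,0,0],[0,-0.004,0,0,0,0,0],[0,0,0,0,0,0,0]]'|grep -E "pos|force"
python3 - <<'E'
from h import *
c=calibration('wrist');w=get_image('wrist');save('w11',w);h=cv2.cvtColor(w,cv2.COLOR_RGB2HSV)
k=cv2.inRange(h,(85,100,60),(100,255,255));k[:200]=0
p=np.argwhere(k)[:,::-1];p=p[(p[:,0]>200)&(p[:,0]<420)];print(p.min(0),p.max(0))
q=np.array([ray(c,*x,.025)[:2] for x in p]);print(q.min(0),q.max(0),ctrl.get_obs()['tool_pos'],ctrl.get_obs()['contact_force'])
E
```

```text
tool_pos: [0.5816, 0.2668, 0.0143]
contact_force: [-0.5, 0.2, 0.0]
[216 225] [354 313]
[0.56271798 0.23264962] [0.60762779 0.29217026] [0.58187978 0.26689493 0.01434215] [-0.01371871  0.1403757  -0.29668252]
```

```bash
python3 -m creep '[[0,-0.003,0.003,0,0,0,0],[0,0,0,-0.004,0,0,0],[0,0,0,-0.008,0,0,0],[0,0,0,-0.015,0,0,0],[0,0,0,-0.03,0,0,0],[0,0,0,-0.04,0,0,0],[0,0,0,-0.04,0,0,0],[0,0,0.03,-0.03,0,0,0],[0,0,0.04,0,0,0,0],[0,0,0.04,0,0,0,0],[0,0,0.04,0,0,0,0],[0,0,0.04,0,0,0,0],[0,0,0.04,0,0,0,0],[0,0,0.04,0,0,0,0],[0,0,0.04,0,0,0,0],[0,0,0.04,0,0,0,0],[0,0,0,0,0,0,0]]'
python3 - <<'E'
from h import *
im=get_image('top');s=get_image('scene');c=calibration('top');o=ctrl.get_obs();print(o['t'],o['contact_force'])
for n in('tape_ring','glue','clear_roll','coaster_stack_4'):
    for d in models.search_frame('top',n)[:3]:
        e=d['extent'];print(n,round(d['conf'],2),np.round(e),np.round(ray(c,(e[0]+e[2])/2,(e[1]+e[3])/2,.022),4))
a=cv2.resize(im[125:245,195:330],(540,480),interpolation=cv2.INTER_CUBIC)
b=cv2.resize(s[175:245,180:245],(260,280),interpolation=cv2.INTER_CUBIC);b=cv2.copyMakeBorder(b,0,200,0,0,0)
save('fin',np.hstack([a,b]))
E
```

```text
t: 19.1
tool_pos: [0.6203, -0.0888, 0.1833]
tool_rot: [3.135, 0.173, 0.004]
contact_force: [-0.4, 0.1, 0.6]
opening: 0.0
19.2 [ 0.48373309 -0.31560327  0.07116507]
tape_ring 0.81 [375. 144. 407. 185.] [ 0.5864 -0.088   0.022 ]
tape_ring 0.77 [283. 256. 319. 298.] [0.3303 0.1138 0.022 ]
tape_ring 0.61 [234. 218. 278. 231.] [0.4468 0.2161 0.022 ]
glue 0.85 [234. 217. 278. 230.] [0.4482 0.2162 0.022 ]
```

View pics/fin.png

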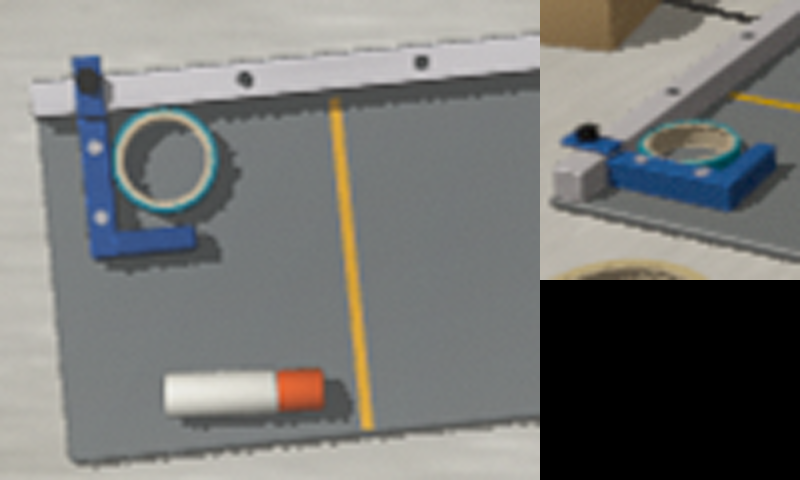

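The ring lies flat in the stop: its left edge touches the wall at crop (113,160) and its far edge (v≈110) is near the fence (v≈105). I'll check that fence gap in numbers before handing in.

```bash
python3 - <<'E'
from h import *
c=calibration('top');im=np.mean([get_image('top').astype(float) for _ in range(4)],0).astype(np.uint8)
th=np.radians(6.4);X=np.array([np.cos(th),np.sin(th),0]);
h=cv2.cvtColor(im,cv2.COLOR_RGB2HSV);k=cv2.inRange(h,(82,70,50),(100,255,255));z=np.zeros_like(k);z[148:182,221:252]=k[148:182,221:252]
p=np.argwhere(z)[:,::-1].astype(np.float32);(e,s,a)=cv2.minAreaRect(p);C=ray(c,*e,.023);print('ring',e,s,C)
for d in np.arange(.018,.044,.002):
    q=C+X*d
    u,v=proj(c,q);print(round(d*1000),round(u,1),round(v,1),cv2.getRectSubPix(im,(1,1),(float(u),float(v))).ravel())
f=[ray(c,195+(u+.5)/4.5-.5,120+(v+.5)/4.5-.5,.03) for u,v in((40,152),(712,90))]
t=(f[1]-f[0])/np.linalg.norm(f[1]-f[0]);d=C-f[0];print('fence dist mm',1000*abs(d[0]*t[1]-d[1]*t[0]))
E
```

```text
ring (236.0, 165.0) (26.0, 26.0) [0.57937472 0.26299739 0.023     ]
18 235.3 157.1 [76 78 78]
20 235.2 156.2 [74 77 78]
22 235.1 155.4 [88 87 83]
24 235.0 154.5 [129 120 105]
26 234.9 153.6 [164 158 137]
28 234.8 152.7 [147 165 151]
30 234.8 151.9 [ 90 127 130]
32 234.7 151.0 [ 89 102 107]
34 234.6 150.1 [174 172 173]
36 234.5 149.2 [197 194 196]
38 234.4 148.4 [200 197 199]
40 234.3 147.5 [199 197 199]
42 234.3 146.6 [200 197 200]
fence dist mm 31.798617721710226
```

```bash
python3 -c "
from h import *
o=ctrl.get_obs();print(o['t'],o['contact_force']);print(finish_job())"
```

```text
19.6 [-0.16373012 -0.17107668  0.86107898]
the job is handed in; nothing more can be done
None
```

I pushed the smallest teal ring to the fence, slid it along the fence past the yellow line and into the corner of the stop, then handed the job in at t ≈ 19.6 s. It was moved only by the shut fingertips working inside its hole, never gripped or lifted. It reached the fence on its own side of the line, where the fence pushed back with about 5 N.

**Seating:** A final diagonal push met about 8 N from the fence and 10 N from the end wall. I then centred the fingers in the hole with no contact force and lifted straight out, clear of everything.

**Last checks:**
- **Fit:** The final picture shows the ring flat in the stop and touching the end wall. The top camera puts its centre about 32 mm from the fence, where 30 mm means touching. That is within the camera's roughly 2 mm accuracy, and only one blended pixel shows between ring and fence, so I relied on the contact forces as confirmation.
- **Bystanders:** The glue stick has not moved. In the last detector pass, which looked only at the top view, the tan roll and the coasters were not reported. I didn't look again in a picture, but the arm never went near them.
- **Detector error:** That pass also missed the seated ring and labelled the glue stick a tape ring, which I ignored.

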